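# Fit the clamp lever on its keyed shaft

### The arm

A 7-joint arm with a two-finger parallel gripper is mounted at the origin on the work surface. World frame = base frame: x ahead of the robot, y to its left, z up, the work surface at z = 0. Lengths are in m, angles in degrees, forces in N, time in s.
With the tool pointing down it reaches from about 0.425 to 0.875 m from the base axis. Payload 4.7 kg.
Tool frame: the origin (TCP) lies midway between the tips of the shut fingers; the grasp point (between the pads) lies 19 mm behind it; y points along the fingers, x is the direction in which the jaws open and shut, and the axes are right-handed (so a half turn about y gives the same grasp; the last joint's range is limited). The gripper opens to 87 mm and grips with 3 to 60 N. Pads are 19 mm wide; open, the fingers measure 117 mm over their backs; the gripper's body (75 mm by 190 mm) begins 51 mm behind the grasp point.
Start: joints at [68.646, 18.392, -4.016, 83.108, 1.295, 78.541, -3.26], TCP at [0.245, -0.602, 0.223] pointing down, gripper open.
Joint ranges: [-163.93, 163.93], [-17.29, 119.83], [-79.2, 71.16], [3.27, 140.29], [-89.18, 269.18], [5.43, 117.66], [-154.24, 154.24]. Speed limits (degrees/s): [147.25, 147.25, 180, 180, 180, 180, 180].

### API

Orientations are given as [roll, pitch, yaw] about the fixed x, y, z axes, in that order (R = Rz(yaw) Ry(pitch) Rx(roll)).
In Python, from cell import env gives the robot as it stands.
- The arm moves only by the tool carry_out, never from a script. Its argument "targets" is a list of rows, each a list of 2 entries, a list of its own where there are three numbers: the shift along the tool's x, y, z in mm, then the turn, a rotation vector about the tool's x, y, z in degrees. A call has 1 to 12 rows; each row shifts and turns the commanded pose from where the row before left it, along the tool's axes as they then stand; what a row does not reach is not made up. A row lasts 1/10 s, in which the tool goes at most 50 mm and 8.59 degrees, less where a joint would pass 70% of its speed; a pose out of reach is approached as far as the arm can. A call with a gripper value outside its range is refused whole. "jaw" is the opening, from 0 (shut) to 1 (fully open), set as the call begins (left out, the last holds). The fingers move at their own pace and stop on an object; "squeeze" is the grip in N (left out, the last holds). Time passes only in rows, so rows that do not move let the fingers close. It gives the time, the measured TCP pose, the force and the opening at its end, in the units of the state.
- env.get_obs(): the state, without advancing time (a new reading comes with each control period).
- env.read_camera(name): name is "scene" or "top" or "wrist"; returns the picture (420x560x3 uint8, red, green, blue); there is no depth.
- env.get_calibration(name): a dict with "fx", "fy", "cx", "cy" (pixels), "R" (3x3) and "t" (3): a world point X has camera coordinates R X + t; the wrist camera has in their place "hand_eye" (4x4, takes a point from camera to tool coordinates, whose origin is the TCP and whose axes are the tool frame's). Camera axes: x right, y down, z forward; pixel columns grow to the right and rows downward; lengths in m; the calibration is good to about 2 mm. A picture is of the moment at which its call begins: read the wrist's pose just before it. get_calibration takes no time and is no camera call.
- env.sign_off(): hands the job in, once; it reports no verdict.
Trained networks look in the newest picture that a camera, given by its name, has taken for a name from the list of things; names that differ only in an ending like _2 or _b are one class to them, and where a whole thing is asked for, a point or a joint stands for the part that bears it (a point fixed in the world has none). Each returns a list of dicts, best first, with "p" (0 to 1); they miss things now and then, are a little off and sometimes report something else, mostly with a low value. They report only what shows in the picture. A call takes as long as a camera call. They do not tell look-alikes from the thing itself.
- env.outline_of(camera, label): "mask" (420x560 bool, what is visible of it) and "xy" ([column, row] in pixels, amid what is visible of it).
The state is a dict: "time_s": time; "qpos": joint angles; "joint_velocities": joint speeds; "effort": joint torques, N m; "tool_pos": TCP position; "tool_rot": TCP orientation; "force": force on the tool from outside, world axes, zero at the start; "wrist_torque": the same for the moment, N m; "grip_width": finger opening in m.
Only numpy, scipy, OpenCV 4.12 (cv2) and the standard library are available. Lean on these libraries where they do the work, as an engineer would, in place of code of your own. Each camera call takes 0.05 s, during which the arm holds its last target.

### The job

Fit the orange-gripped lever onto the upright shaft of the bed clamp: turn it so that the slot in its hole matches the orange key on the shaft, slide it down until it sits fully home, flat on the post, and let go. Leave the black-gripped lever and the brass nut where they lie.

Things in the scene. Friction and masses are not known exactly. Their poses are not given: they have to be found in the camera images.
- lever: Lever to fit, loose, flat on the white bed, 0.2-0.4 kg, 22 mm thick. Origin: on the hole's axis, at the underside; x along the arm, z up. Steel hub x -24 to 36 mm, 44 wide; aluminium arm x 36 to 95, 14 wide, 4 to 22 mm above the underside (grip here from above, at x 65); orange grip x 95 to 153, 24 wide. Hole right through the hub: 22 mm square plus a slot 16 wide towards the arm, to x 25.
- clamp: Bed clamp, fixed; foot 110 mm across, aluminium post 68 across, its flat top (seat) 45 mm up. Axial shaft 16 across to 67 mm up, tapering to 6 across at the tip, 85 up. Orange key, 6 wide, out to 20 mm from the axis, 45 to 65 up; orange line on the foot below it. Origin: axis, bed level; x along the key, z up. Fitted, the lever's is 45 mm above this one, arm along this x; play 3 mm, 10 degrees.
- plain_lever: The wrong lever, loose on the bed: same shape, size and frame as the orange one, but with a black grip and a small 12 mm square hole without a slot. It does not fit; leave it.
- nut: A loose brass collet nut, 32 mm across, 30 mm high. Origin at the centre of its underside. Leave it.
Mind the look-alikes: they are no part of the job. What is shaped like the lever but blue is not meant.

How it is judged (in metres and radians):
At the end, for the whole second after the job is handed in: The orange-gripped lever sits on the clamp's shaft with the key in its slot: hole axis within 8 mm of the shaft's axis, underside within 5 mm of the seat, arm along the key within 25 degrees, flat within 7 degrees, at rest and released (horizontal distance between lever and clamp below 0.008 m and z of lever in the frame of clamp between 0.04 and 0.05 m and angle between the x axis of lever and the x axis of clamp, either way round below 0.45 rad and angle between lever's own z axis and vertical below 0.12 rad and linear speed of lever below 0.02 m/s and angular speed of lever below 0.1 rad/s); the robot touches nothing.
It fails at once if the black-gripped lever is moved more than 30 mm (distance of plain_lever from where it was at the start of the episode above 0.03 m).
It fails at once if the brass nut is moved more than 30 mm (distance of nut from where it was at the start of the episode above 0.03 m).
It also fails if it takes over 38 s, if anything falls off the work surface, if the arm or the gripper's body presses on something with over 40 N, if the wrist force passes 120 N, or if a joint passes its speed limit or range.

## Working session

There is one attempt and no reset: what is moved stays moved. The work goes in short steps, Python scripts to look and compute and a tool call to move; the robot and the scene stay as the last step left them, time stands still between calls to the robot, and variables do not carry over. Pictures are saved under pics/ and viewed, and the job is handed in when it is done.

Besides the shell and the picture viewer there is one more tool, called by a JSON object that holds its "fn" and its "kwargs". carry_out: Moves the arm, as the interface text tells. Its arguments: {"type":"object","properties":{"targets":{"type":"array","items":{"type":"array"}},"jaw":{"type":"number"},"squeeze":{"type":"number"}},"required":["targets"]}

```bash
ls; mkdir -p pics
python3 - <<'E'
from cell import env
import cv2
print(env.get_obs())
for n in ("scene","top","wrist"):
    im=env.read_camera(n); cv2.imwrite(f"pics/{n}0.png",im[:,:,::-1])
    c=env.get_calibration(n); print(n,c)
E
```

```text
pics
{'time_s': 0.0, 'qpos': array([68.64488147, 18.43735136, -4.01699991, 83.17598869,  1.29378695,
       78.54211317, -3.25927073]), 'joint_velocities': array([ 0.03813271, -0.00259823, -0.01391662, -0.03288966, -0.01851418,
       -0.04932779, -0.03146295]), 'effort': array([-1.12344583e-04, -4.91288495e+01, -4.04223762e-01, -3.12527919e+01,
       -6.41131564e-02,  4.37730260e-02,  1.89323346e-04]), 'tool_pos': array([ 0.24496575, -0.60145529,  0.22147157]), 'tool_rot': array([-90.00426745,   0.11026699, -67.83323132]), 'force': array([ 0.64564992, -0.72118274, -0.64913279]), 'wrist_torque': array([ 0.0135324 , -0.02830485,  0.01916747]), 'grip_width': 0.08690095582891477}
scene {'fx': 437.8128922203403, 'fy': 437.8128922203403, 'cx': 279.7147629089412, 'cy': 206.17639822585028, 'R': array([[-0.6856646 ,  0.72786023,  0.00913986],
       [ 0.53603737,  0.51337736, -0.67015492],
       [-0.49247131, -0.4546022 , -0.74216497]]), 't': array([ 0.33410314, -0.25144848,  1.22793834])}
top {'fx': 418.528941307718, 'fy': 418.528941307718, 'cx': 281.79553336115384, 'cy': 202.26708519760737, 'R': array([[-0.0231276 , -0.99972733, -0.00322296],
       [-0.98223467,  0.02332321, -0.18620172],
       [ 0.18622612, -0.0011407 , -0.98250625]]), 't': array([0.00493157, 0.49219691, 0.88949291])}
wrist {'fx': 321.22998542164345, 'fy': 321.22998542164345, 'cx': 283.5115614683414, 'cy': 206.41433513867898, 'hand_eye': array([[ 9.99998306e-01, -1.11532710e-03,  1.46406722e-03,
         1.29744479e-03],
       [-1.71510822e-03, -2.76112089e-01,  9.61123911e-01,
        -1.61130393e-01],
       [-6.67720889e-04, -9.61124794e-01, -2.76113534e-01,
         7.62113995e-02],
       [ 0.00000000e+00,  0.00000000e+00,  0.00000000e+00,
         1.00000000e+00]])}
```

View pics/scene0.png

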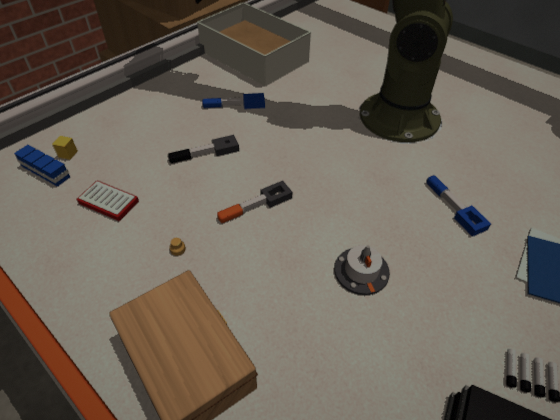

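View pics/top0.png

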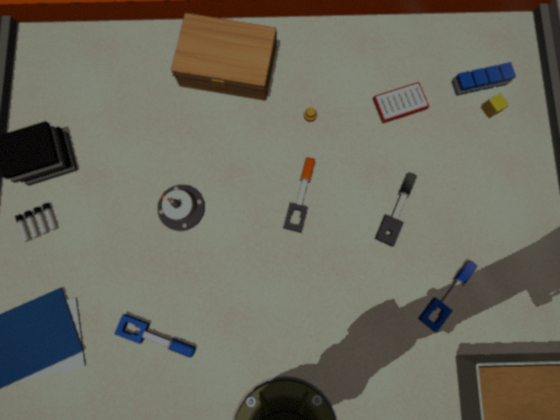

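View pics/wrist0.png

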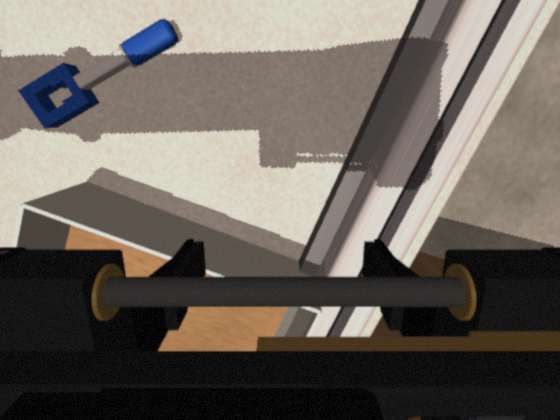

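The top view shows the orange lever with its hub near (296,217) and grip near (308,168). The clamp is near (180,207), the black lever near (390,230) and the nut at (311,115). Blue levers lie elsewhere. Next I'll measure.

```bash
cat > h.py <<'E'
from cell import env
import numpy as np, cv2
from scipy.spatial.transform import Rotation as Ro
def cam(n,obs=None):
    c=env.get_calibration(n); K=np.array([[c["fx"],0,c["cx"]],[0,c["fy"],c["cy"]],[0,0,1]])
    if "R" in c: return K,c["R"],c["t"]
    o=obs or env.get_obs()
    T=np.eye(4);T[:3,:3]=Ro.from_euler("xyz",o["tool_rot"],degrees=True).as_matrix();T[:3,3]=o["tool_pos"]
    W=np.linalg.inv(T@c["hand_eye"]); return K,W[:3,:3],W[:3,3]
def proj(C,P):
    K,R,t=C; q=(np.atleast_2d(P)@R.T+t)@K.T; return q[:,:2]/q[:,2:]
def back(C,uv,z):
    K,R,t=C; uv=np.atleast_2d(uv).astype(float)
    d=np.c_[uv,np.ones(len(uv))]@np.linalg.inv(K).T@R; c=-R.T@t
    return c+d*((z-c[2])/d[:,2:])
E
python3 - <<'E'
from h import *
for n in ("top","scene"):
    im=env.read_camera(n); C=cam(n)
    for l in ("lever","clamp","plain_lever","nut"):
        for r in env.outline_of(n,l)[:4]:
            print(n,l,round(r["p"],2),np.round(r["xy"]),r["mask"].sum(),back(C,r["xy"],0.01 if l!='clamp' else .03).round(3))
    hsv=cv2.cvtColor(im,cv2.COLOR_RGB2HSV)
    m=((hsv[...,0]<14)&(hsv[...,1]>170)&(hsv[...,2]>110)).astype(np.uint8)
    k,lab,st,ce=cv2.connectedComponentsWithStats(m)
    for i in range(1,k):
        if 4<st[i,4]<1500: print(ce[i].round(1),st[i,4],back(C,ce[i],.01).round(3))
    cy,cx={"top":(207,180),"scene":(270,362)}[n]
    a=im[cy-45:cy+45,cx-60:cx+60];cv2.imwrite(f"pics/{n}_clamp.png",cv2.resize(a,None,fx=6,fy=6,interpolation=2)[:,:,::-1])
    cy,cx={"top":(195,300),"scene":(200,255)}[n]
    a=im[cy-45:cy+45,cx-60:cx+60];cv2.imwrite(f"pics/{n}_lev.png",cv2.resize(a,None,fx=6,fy=6,interpolation=2)[:,:,::-1])
E
```

```text
top lever 0.85 [147. 336.] 1187 [[0.207 0.295 0.01 ]]
top lever 0.74 [446. 303.] 1172 [[ 0.264 -0.365  0.01 ]]
top lever 0.57 [301. 202.] 734 [[ 0.498 -0.051  0.01 ]]
top plain_lever 0.83 [394. 218.] 1007 [[ 0.457 -0.265  0.01 ]]
top nut 0.51 [308. 114.] 144 [[ 0.714 -0.074  0.01 ]]
[50.   0.7] 272 [[1.039 0.575 0.01 ]]
[140.   0.] 11 [[1.035 0.344 0.01 ]]
[307.8 168.1] 173 [[ 0.58 -0.07  0.01]]
scene lever 0.96 [243. 103.] 595 [[ 0.268 -0.349  0.01 ]]
scene lever 0.78 [464. 211.] 1193 [[0.211 0.304 0.01 ]]
scene lever 0.72 [261. 200.] 1096 [[ 0.499 -0.047  0.01 ]]
scene clamp 0.85 [363. 271.] 2092 [[0.508 0.241 0.03 ]]
scene nut 0.65 [179. 242.] 221 [[ 0.704 -0.084  0.01 ]]
[229.4 211.1] 174 [[ 0.572 -0.073  0.01 ]]
[368.6 258.7] 11 [[0.464 0.226 0.01 ]]
[370.7 287. ] 32 [[0.516 0.268 0.01 ]]
```

```bash
cd pics; python3 -c "
import cv2,numpy as np
i=[cv2.resize(cv2.imread(f),(400,300)) for f in ('top_clamp.png','scene_clamp.png','top_lev.png','scene_lev.png')]
cv2.imwrite('m1.png',np.vstack([np.hstack(i[:2]),np.hstack(i[2:])]))"
```

```text
(no output)
```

View pics/m1.png

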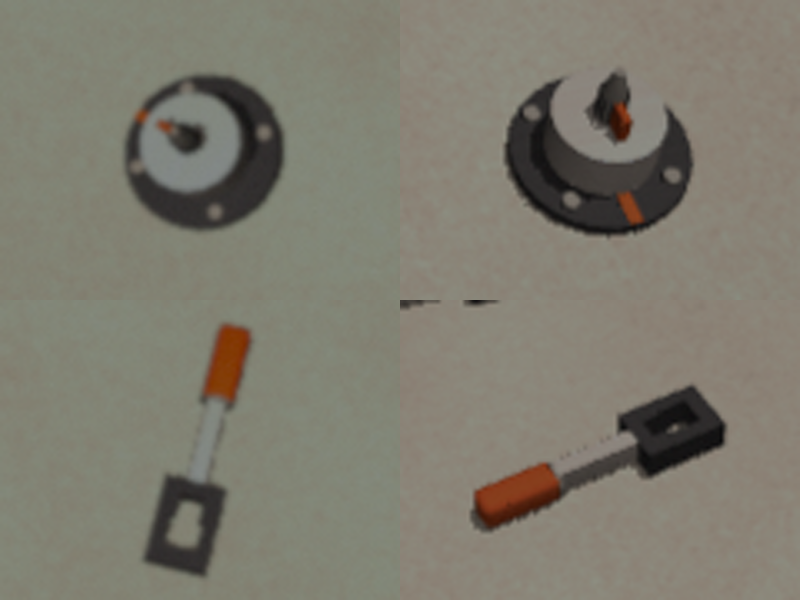

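```bash
cat > fit.py <<'E'
from h import *
from scipy.optimize import minimize
def hull(C,P,S=4):
    return cv2.convexHull((proj(C,P)*S).astype(np.float32)).round().astype(np.int32)
def box(x0,x1,w,z0,z1): return np.array([[x,y,z] for x in(x0,x1) for y in(-w/2,w/2) for z in(z0,z1)])/1000
LV=[box(-24,36,44,0,22),box(36,95,14,4,22),box(95,153,24,0,22)]
def cyl(r,z0,z1,r1=None):
    a=np.linspace(0,2*np.pi,48,endpoint=False); c=np.c_[np.cos(a),np.sin(a)]
    return np.vstack([np.c_[c*r,0*a+z0],np.c_[c*(r1 or r),0*a+z1]])/1000
def render(C,parts,x,y,yaw,z=0):
    m=np.zeros((420*4,560*4),np.uint8); R=Ro.from_euler('z',yaw,degrees=True).as_matrix()
    for p in parts: cv2.fillConvexPoly(m,hull(C,p@R.T+[x,y,z]),1)
    return cv2.resize(m.astype(np.float32),(560,420),interpolation=cv2.INTER_AREA)
def fitm(obs,parts,p0,z=0,yaw=True):
    def cost(p):
        q=p if yaw else [*p,0]
        s=0
        for C,m in obs:
            r=render(C,parts,q[0]/1000,q[1]/1000,q[2],z); s+=np.abs(r-m).sum()/m.sum()
        return s
    n=len(p0)
    b=min((minimize(cost,np.array(p0,float)+d,method='Nelder-Mead',options=dict(initial_simplex=np.vstack([p0]+[np.array(p0)+np.eye(n)[i]*8 for i in range(n)])+d)) for d in (0,-4,5)),key=lambda r:r.fun)
    return b.x.round(2),round(b.fun,3)
E
python3 - <<'E'
from fit import *
obs=[];oc=[]
for n in ("top","scene"):
    im=env.read_camera(n); C=cam(n)
    r=min(env.outline_of(n,"lever"),key=lambda r:np.linalg.norm(back(C,r["xy"],.01)[0,:2]-[.498,-.05]))
    obs.append((C,r["mask"].astype(float)))
    print(n,fitm(obs[-1:],LV,[450,-42,-10]))
    if n=="scene":
        m=max(env.outline_of(n,"clamp"),key=lambda r:r["p"])["mask"]
        oc.append((C,m.astype(float)))
    else:
        hsv=cv2.cvtColor(im,cv2.COLOR_RGB2HSV).astype(int); g=im.astype(int)
        d=np.abs(g-np.median(g[150:260,120:240].reshape(-1,3),0)).sum(2)>50
        d[:, :140]=0; d[:,225:]=0; d[:170]=0; d[245:]=0
        m=cv2.morphologyEx(d.astype(np.uint8),cv2.MORPH_CLOSE,np.ones((9,9)))
        oc.append((C,m.astype(float))); print(m.sum())
    for fh in (8,12):
        print(n,fh,fitm(oc[-1:],[cyl(55,0,fh),cyl(34,0,45),cyl(8,45,67),cyl(8,67,85,3)],[505,235],yaw=False))
print(fitm(obs,LV,[450,-42,-10]))
for fh in (6,8,10,12,15): print(fh,fitm(oc,[cyl(55,0,fh),cyl(34,0,45),cyl(8,45,67),cyl(8,67,85,3)],[505,235],yaw=False))
C=cam("scene"); 
for z in (.006,.01): print(back(C,[370.7,287],z))
C=cam("top"); print("foot line",back(C,[180-60+142*.3,207-45+117*.3],.01), "key",back(C,[180-60+165*.3,207-45+126*.3],.065),"tip",back(C,[180-60+190*.3,207-45+136*.3],.085))
E
```

```text
top (array([456.28, -34.96, -16.  ]), np.float64(0.211))
1634
top 8 (array([493.27, 228.01]), np.float64(0.177))
top 12 (array([492.75, 227.59]), np.float64(0.164))
scene (array([458.4 , -31.19, -16.16]), np.float64(0.16))
scene 8 (array([494.67, 230.6 ]), np.float64(0.028))
scene 12 (array([495.1 , 230.92]), np.float64(0.034))
(array([456.31, -33.88, -16.08]), np.float64(0.42))
6 (array([493.67, 229.9 ]), np.float64(0.229))
8 (array([493.91, 229.64]), np.float64(0.227))
10 (array([493.66, 229.04]), np.float64(0.236))
12 (array([493.46, 228.87]), np.float64(0.247))
15 (array([493.35, 228.55]), np.float64(0.271))
[[0.51336729 0.26699771 0.006     ]]
[[0.51584886 0.26796332 0.01      ]]
foot line [[0.51790098 0.27090129 0.01      ]] key [[0.49997973 0.23965775 0.065     ]] tip [[0.48899853 0.21795647 0.085     ]]
```

The clamp is at about (0.494, 0.2295) with the key at about 61°. The lever hole is at about (0.457, -0.033) with yaw -16°. I'll move over the lever, using the yaw that puts the wrist camera on the hub side.

{"fn": "carry_out", "kwargs": {"targets": [[[-32,5,36.5],[0,0,0]],[[-32,5,36.5],[0,0,0]],[[-32,5,36.5],[0,0,0]],[[-32,5,36.5],[0,0,0]],[[-32,5,36.5],[0,0,0]],[[-32,5,36.5],[0,0,0]],[[-32,5,36.5],[0,0,0]],[[-32,5,36.5],[0,0,0]],[[-32,5,36.5],[0,0,0]],[[-32,5,36.5],[0,0,0]],[[-32,5,36.5],[0,0,0]],[[-32,5,36.5],[0,0,0]]], "jaw": 1}}

```text
time_s: 2.1
tool_pos: [0.5067, -0.0795, 0.1628]
tool_rot: [-90.0, -0.1, -67.9]
force: [0.9, -0.3, -0.2]
grip_width: 0.087
```

{"fn": "carry_out", "kwargs": {"targets": [[[0,0,0],[0,-8.5,0]],[[0,0,0],[0,-8.5,0]],[[0,0,0],[0,-8.5,0]],[[0,0,0],[0,-8.5,0]],[[0,0,0],[0,-8.5,0]],[[0,0,0],[0,-8.5,0]],[[0,0,0],[0,-8.5,0]],[[0,0,0],[0,-8.5,0]],[[0,0,0],[0,-8.5,0]]]}}

```text
time_s: 3.0
tool_pos: [0.506, -0.0812, 0.1627]
tool_rot: [-90.0, -0.0, 9.0]
force: [1.2, -0.1, -0.3]
grip_width: 0.0873
```

{"fn": "carry_out", "kwargs": {"targets": [[[0,0,0],[0,-8.5,0]],[[0,0,0],[0,-8.5,0]],[[0,0,0],[0,-8.5,0]],[[0,0,0],[0,-8.5,0]],[[0,0,0],[0,-8.5,0]],[[0,0,0],[0,-8.5,0]],[[0,0,0],[0,-8.5,0]],[[0,0,0],[0,-5,0]],[[0,0,0],[0,0,0]],[[0,0,0],[0,0,0]]]}}

```text
time_s: 4.0
tool_pos: [0.506, -0.0812, 0.1626]
tool_rot: [-90.0, 0.0, 73.0]
force: [0.9, 0.1, 0.1]
grip_width: 0.0872
```

Run:
```python
from h import *
o=env.get_obs(); print(o)
im=env.read_camera("wrist"); cv2.imwrite("pics/w1.png",im[:,:,::-1])
C=cam("wrist",o)
for r in env.outline_of("wrist","lever"): print(r["p"],r["xy"],back(C,r["xy"],.01))
```

```text
{'time_s': 4.0, 'qpos': array([ 43.47521624,   6.48554022, -39.39296422, 105.83849205,
         4.41075017,  69.18756488,  75.72423419]), 'joint_velocities': array([-0.16604962, -0.01833334,  0.19133192,  0.05809265, -0.02710846,
        0.12925151,  0.18490804]), 'effort': array([  0.03599145, -29.60100353,  -2.13704444, -29.70293283,
         0.03011293,   0.08309053,   0.05025137]), 'tool_pos': array([ 0.5059764 , -0.08122312,  0.16262642]), 'tool_rot': array([-9.00120391e+01,  9.31076410e-03,  7.30308775e+01]), 'force': array([0.94453715, 0.10812275, 0.06363782]), 'wrist_torque': array([ 0.07182623, -0.17008568, -0.03324067]), 'grip_width': 0.08717811906921741}
```

View pics/w1.png

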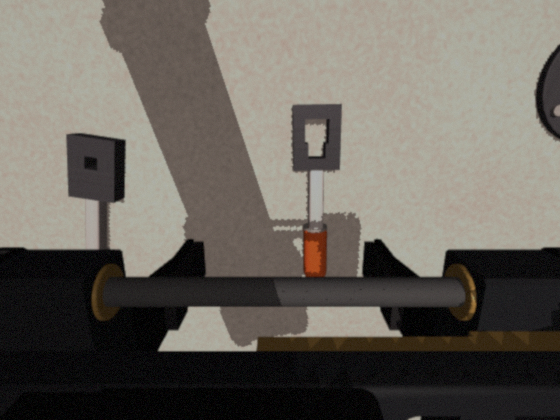

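The wrist view shows the orange lever's hub at rows 104-170 and columns 292-341, with the grip at (315,250). The black lever is on the left, clear of the fingers. I'll compute the pose from the hub's top-face corners.

Run:
```python
from fit import *
o=env.get_obs(); im=env.read_camera("wrist"); C=cam("wrist",o)
P=back(C,[[292,105],[341,104.5],[340.5,170],[293,170]],.022); print(P.round(4))
c=P.mean(0); d=(P[2]+P[3]-P[0]-P[1])/2; u=d/np.linalg.norm(d); print(np.linalg.norm(d), np.degrees(np.arctan2(d[1],d[0])), "hole",c-u*.006)
Q=back(C,[[304.8,119],[328.5,119]],.022);print("hole w",np.linalg.norm(Q[0]-Q[1]))
g=im.astype(int); hs=cv2.cvtColor(im,cv2.COLOR_RGB2HSV)
print("arm", back(C,[[316,185],[315.5,215]],.022).round(4))
for p in ((.4565,-.034,-16),(.456,-.033,-17)): 
  print(proj(C,[[p[0]+.065*np.cos(np.radians(p[2])),p[1]+.065*np.sin(np.radians(p[2])),.022]]))
```

```text
[[ 0.4295 -0.0511  0.022 ]
 [ 0.4419 -0.009   0.022 ]
 [ 0.4991 -0.0239  0.022 ]
 [ 0.486  -0.0669  0.022 ]]
0.05894128075714556 -15.09176734546472 hole [ 0.45832502 -0.03615254  0.022     ]
hole w 0.021477354292793432
arm [[ 0.5064 -0.0499  0.022 ]
 [ 0.5353 -0.0584  0.022 ]]
[[317.44742012 197.77632465]]
[[317.13649519 197.01665955]]
```

{"fn": "carry_out", "kwargs": {"targets": [[[8,25,-1.5],[0,-1,0]],[[8,25,-1.5],[0,0,0]],[[8,25,-1.5],[0,0,0]],[[7,25,-1.5],[0,0,0]],[[0,25,0],[0,0,0]],[[0,5,0],[0,0,0]],[[0,0,0],[0,0,0]]]}}

```text
time_s: 4.85
tool_pos: [0.5197, -0.053, 0.032]
tool_rot: [-89.9, -0.0, 74.1]
force: [-0.3, -0.4, -0.2]
grip_width: 0.0873
```

Run:
```python
from h import *
o=env.get_obs(); print(o["tool_pos"],o["tool_rot"],o["qpos"])
im=env.read_camera("wrist"); cv2.imwrite("pics/w2.png",im[:,:,::-1])
```

```text
[ 0.51968667 -0.05296894  0.03201058] [-8.98924325e+01 -1.92362079e-03  7.41382350e+01] [ 37.61474766  17.61922573 -38.91010049 111.63543579  13.32840456
  55.32373464  66.48455473]
```

View pics/w2.png

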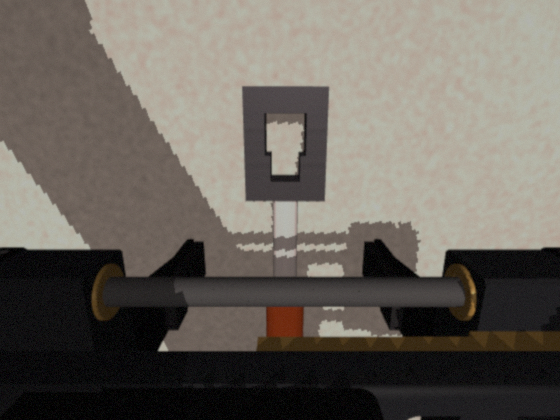

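The arm is centred between the fingers (column 285) and aligned with them. Now I'll descend and grip.

{"fn": "carry_out", "kwargs": {"targets": [[[0,15,0],[0,0,0]],[[0,13,0],[0,0,0]],[[0,0,0],[0,0,0]]]}}

```text
time_s: 5.2
tool_pos: [0.5187, -0.0532, 0.0027]
tool_rot: [-89.8, 0.0, 74.1]
force: [-1.3, 0.6, -0.4]
grip_width: 0.0869
```

{"fn": "carry_out", "kwargs": {"targets": [[[0,0,0],[0,0,0]],[[0,0,0],[0,0,0]],[[0,0,0],[0,0,0]],[[0,0,0],[0,0,0]],[[0,0,0],[0,0,0]],[[0,0,0],[0,0,0]]], "jaw": 0, "squeeze": 50}}

```text
time_s: 5.8
tool_pos: [0.5204, -0.0531, 0.0047]
tool_rot: [-90.0, 0.0, 74.2]
force: [-0.3, -0.3, -0.2]
grip_width: 0.0468
```

{"fn": "carry_out", "kwargs": {"targets": [[[0,0,0],[0,0,0]],[[0,0,0],[0,0,0]],[[0,0,0],[0,0,0]],[[0,0,0],[0,0,0]],[[0,0,0],[0,0,0]],[[0,0,0],[0,0,0]]]}}

```text
time_s: 6.4
tool_pos: [0.5204, -0.0529, 0.0045]
tool_rot: [-90.0, -0.0, 74.2]
force: [-0.1, 0.6, 0.7]
grip_width: 0.0136
```

{"fn": "carry_out", "kwargs": {"targets": [[[0,-10,0],[0,0,0]],[[0,-30,0],[0,0,0]],[[0,-30,0],[0,0,0]],[[0,-30,0],[0,0,0]],[[0,-30,0],[0,0,0]],[[0,-10,0],[0,0,0]],[[0,0,0],[0,0,0]]], "squeeze": 60}}

```text
time_s: 7.1
tool_pos: [0.5212, -0.0533, 0.1458]
tool_rot: [-90.2, 0.0, 74.2]
force: [0.1, 0.1, -4.1]
grip_width: 0.0133
```

Run:
```python
from h import *
o=env.get_obs(); print(o["tool_pos"],o["tool_rot"],o["qpos"],o["force"],o["grip_width"])
im=env.read_camera("wrist"); cv2.imwrite("pics/w3.png",im[:,:,::-1])
```

```text
[ 0.52116343 -0.05325574  0.14581165] [-9.01725542e+01  2.88255517e-02  7.41559116e+01] [ 40.92299858   9.19023043 -41.07095177 105.59612601   6.60544329
  67.4259749   71.84583666] [ 0.13120176  0.11895745 -4.0981409 ] 0.013301827596148903
```

View pics/w3.png

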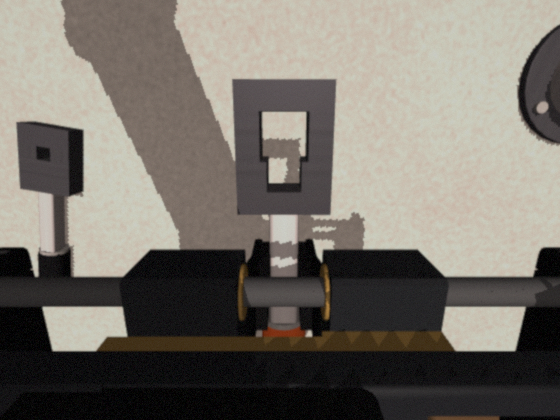

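```bash
cat > pnp.py <<'E'
from h import *
def pnp(px):
    # corners of hub top: (-24,-y..)  order: far-left, far-right, near-right, near-left in the image
    c=env.get_calibration("wrist"); K,_,_=cam("wrist")
    # lever x points toward grip (image down), z up(to camera): image left = lever ? 
    obj=np.array([[-24,-22,22],[-24,22,22],[36,22,22],[36,-22,22]])/1000.
    ok,rv,tv=cv2.solvePnP(obj,np.array(px,float),K,None,flags=cv2.SOLVEPNP_ITERATIVE)
    R=cv2.Rodrigues(rv)[0]; H=c["hand_eye"]
    RL=H[:3,:3]@R; tL=H[:3,:3]@tv.ravel()+H[:3,3]
    e=cv2.projectPoints(obj,rv,tv,K,None)[0].reshape(-1,2)-px
    return RL,tL,e
E
python3 - <<'E'
from pnp import *
im=env.read_camera("wrist"); a=im[70:225,220:350]
cv2.imwrite("pics/w3z.png",cv2.resize(a,None,fx=3.8,fy=3.8,interpolation=0)[:,:,::-1])
R,t,e=pnp([[234,80],[336,80],[331,214],[239,214]])
print(R.round(3),t.round(4),e.round(1))
E
```

```text
[[ 0.    1.    0.  ]
 [-0.03  0.   -1.  ]
 [-1.    0.    0.03]] [-0.0003  0.0083  0.0639] [[ 0.   0.1]
 [ 0.  -0. ]
 [ 0.  -0.1]
 [-0.1 -0. ]]
```

View pics/w3z.png

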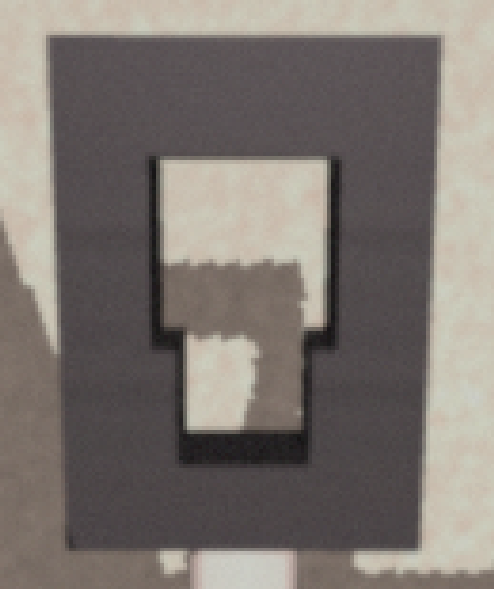

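{"fn": "carry_out", "kwargs": {"targets": [[[36,0,10],[0,0,0]],[[40,0,11],[0,0,0]],[[40,0,11],[0,0,0]],[[40,0,11],[0,0,0]],[[40,0,11],[0,0,0]],[[40,0,11],[0,0,0]],[[40,0,11],[0,0,0]],[[40,0,11],[0,0,0]],[[10,0,2],[0,0,0]],[[0,0,0],[0,-4,0]]]}}

```text
time_s: 8.2
tool_pos: [0.5214, 0.2878, 0.1423]
tool_rot: [-89.8, 0.0, 78.5]
force: [0.5, -0.7, -3.7]
grip_width: 0.0134
```

{"fn": "carry_out", "kwargs": {"targets": [[[0,0,0],[0,-8,0]],[[0,0,0],[0,-8,0]],[[0,0,0],[0,-8,0]],[[0,0,0],[0,-8,0]],[[0,0,0],[0,-8,0]],[[0,0,0],[0,-8,0]],[[0,0,0],[0,-8,0]],[[0,0,0],[0,-8,0]],[[0,0,0],[0,-6,0]],[[0,0,0],[0,-3,0]],[[0,0,0],[0,0,0]],[[0,0,0],[0,0,0]]]}}

```text
time_s: 9.4
tool_pos: [0.5231, 0.2842, 0.1431]
tool_rot: [-89.9, -0.1, 151.1]
force: [0.2, -0.2, -3.7]
grip_width: 0.0135
```

Run:
```python
from h import *
o=env.get_obs(); print(o["tool_pos"],o["tool_rot"],o["qpos"],o["force"],o["grip_width"])
im=env.read_camera("wrist"); cv2.imwrite("pics/w4.png",im[:,:,::-1])
im=env.read_camera("scene"); cv2.imwrite("pics/s4.png",im[:,:,::-1])
```

```text
[0.52309714 0.28415329 0.14309949] [-8.98974778e+01 -9.33690461e-02  1.51072554e+02] [ 19.13799762  28.14088563 -64.40693367  95.27726423  26.25996674
  73.62037494 100.7403136 ] [ 0.17363189 -0.20136117 -3.74565814] 0.01352896716172477
```

View pics/w4.png

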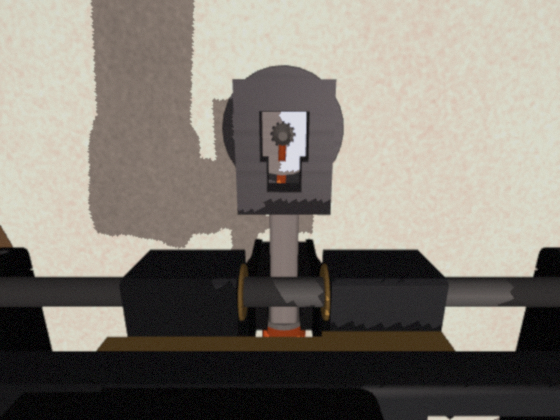

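View pics/s4.png

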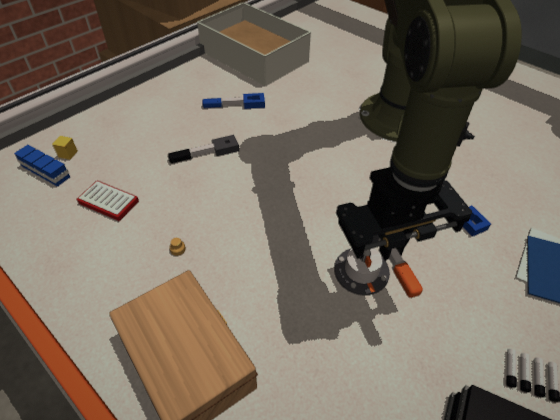

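The shaft tip shows through the hole at about (282,133), and the key lies below it along the slot. Next I'll check the alignment numerically.

Run:
```python
from pnp import *
o=env.get_obs(); im=env.read_camera("wrist"); a=im[60:220,210:360]
cv2.imwrite("pics/w4z.png",cv2.resize(a,None,fx=3.7,fy=3.7,interpolation=0)[:,:,::-1])
C=cam("wrist",o)
R,t,e=pnp([[234,80],[336,80],[331,214],[239,214]])
Rt=Ro.from_euler("xyz",o["tool_rot"],degrees=True).as_matrix()
print("lever world",Rt@t+o["tool_pos"],(Rt@R).round(3))
print("tip",back(C,[282,132.5],.085),"line",back(C,[282,180],.009),"key", back(C,[[282,146],[282,160]],.065))
p=np.array([.494,.2295]);d=np.array([np.cos(np.radians(61)),np.sin(np.radians(61))])
print(proj(C,[[*p,.085],[*(p+.02*d),.065],[*(p+.045*d),.009]]))
```

```text
lever world [0.4922256  0.22638184 0.13546465] [[ 0.483 -0.876 -0.014]
 [ 0.875  0.483 -0.024]
 [ 0.027 -0.001  1.   ]]
tip [[0.49436583 0.2266541  0.085     ]] line [[0.51772039 0.26790792 0.009     ]] key [[0.49968367 0.23601683 0.065     ]
 [0.50468347 0.24503442 0.065     ]]
[[284.53628123 136.03754904]
 [284.42610858 161.65634259]
 [284.27052364 179.90620021]]
```

View pics/w4z.png

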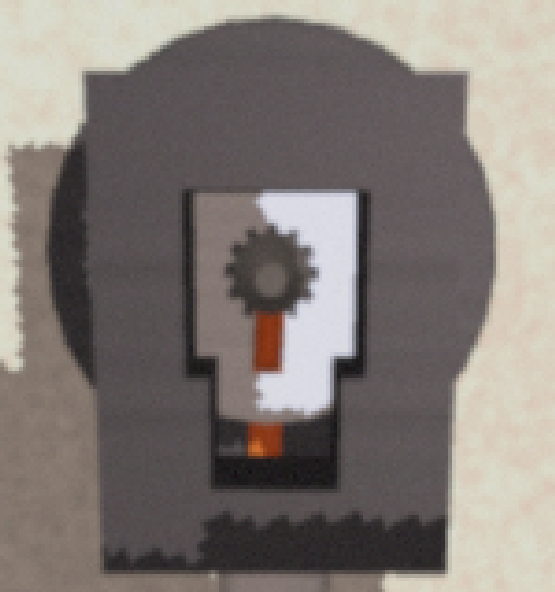

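Run:
```python
from pnp import *
o=env.get_obs(); C=cam("wrist",o)
a=back(C,[283.2,135],.085)[0]; l=back(C,[281.6,179.5],.009)[0]; k=back(C,[282.4,160.3],.065)[0]
for q in (l,k): d=q-a; print(q,np.hypot(*d[:2]),np.degrees(np.arctan2(d[1],d[0])))
print(a, np.degrees(np.arctan2(.875,.483)))
Rt=Ro.from_euler("xyz",o["tool_rot"],degrees=True).as_matrix()
R,t,e=pnp([[234,80],[336,80],[331,214],[239,214]])
L=Rt@t+o["tool_pos"]
print("shift needed in tool axes (mm)",Rt.T@(np.array([a[0],a[1],L[2]])-L)*1000)
```

```text
[0.51801064 0.26752033 0.009     ] 0.04538595432425288 58.957200097642065
[0.50469643 0.2455586  0.065     ] 0.019703849056124944 59.19618780486322
[0.49460609 0.22863445 0.085     ] 61.10130239915843
shift needed in tool axes (mm) [-9.57376007e-01 -2.40702980e-03 -2.93772737e+00]
```

{"fn": "carry_out", "kwargs": {"targets": [[[-3,0,-3],[1.6,2,0]],[[0,15,0],[0,0,0]],[[0,15,0],[0,0,0]],[[0,10,0],[0,0,0]],[[0,0,0],[0,0,0]],[[0,0,0],[0,0,0]]]}}

```text
time_s: 10.15
tool_pos: [0.5269, 0.2849, 0.104]
tool_rot: [-88.4, -0.0, 149.2]
force: [-0.1, 0.0, -3.0]
grip_width: 0.0138
```

Run:
```python
from pnp import *
o=env.get_obs(); print(o["tool_pos"],o["tool_rot"],o["qpos"],o["force"])
im=env.read_camera("wrist"); a=im[60:220,210:360]
cv2.imwrite("pics/w5z.png",cv2.resize(a,None,fx=3.7,fy=3.7,interpolation=0)[:,:,::-1])
```

```text
[0.52685227 0.28485053 0.10404882] [-8.83655486e+01 -5.30648172e-03  1.49171841e+02] [ 15.69995992  31.22783343 -61.3176361   95.90276266  29.07246196
  72.02316054  96.93874136] [-1.13304012e-01  1.73973430e-03 -3.01888963e+00]
```

View pics/w5z.png

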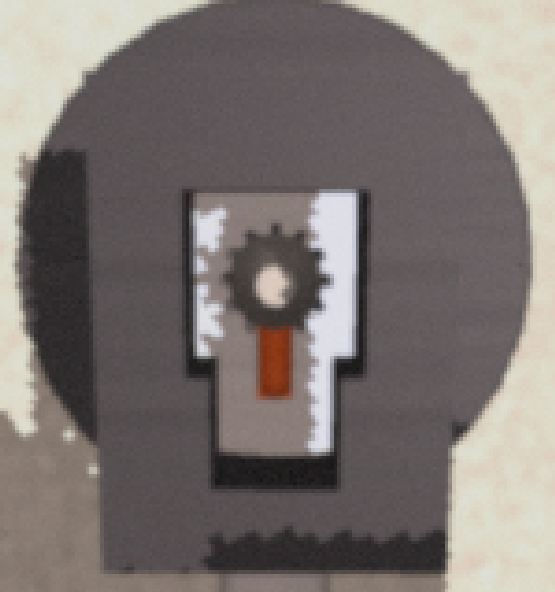

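Run:
```python
from pnp import *
o=env.get_obs(); C=cam("wrist",o)
a=back(C,[210+276/3.7,60+284/3.7],.085)[0]; k=back(C,[210+275/3.7,60+397/3.7],.065)[0]
d=k-a; print(a,k,np.hypot(*d[:2]),np.degrees(np.arctan2(d[1],d[0])))
Rt=Ro.from_euler("xyz",o["tool_rot"],degrees=True).as_matrix()
R,t,e=pnp([[233.2,79.7],[336,79.7],[331,214.2],[238.3,214.2]])
L=Rt@t+o["tool_pos"]; RL=Rt@R
print("lever",L,RL.round(3),e.round(1))
for A in (a,np.array([.4943,.2290,0])):
  print("shift needed",Rt.T@(np.array([A[0],A[1],L[2]])-L)*1000, "down to seat",Rt.T@[0,0,.045-L[2]]*1000)
```

```text
[0.49484729 0.22902522 0.085     ] [0.50504749 0.24582782 0.065     ] 0.019656333735379 58.739697791620614
lever [0.49417069 0.22777727 0.09890244] [[ 0.512 -0.859  0.001]
 [ 0.859  0.512  0.005]
 [-0.005 -0.001  1.   ]] [[ 0.1 -0. ]
 [-0.  -0.1]
 [-0.1  0. ]
 [ 0.1  0.1]]
shift needed [ 0.05863306 -0.0391878  -1.41781639] down to seat [ 2.64882475e-02  5.38818885e+01 -1.48817561e+00]
shift needed [ 0.51565146 -0.03107012 -1.11576762] down to seat [ 2.64882475e-02  5.38818885e+01 -1.48817561e+00]
```

{"fn": "carry_out", "kwargs": {"targets": [[[0,5,-1.2],[0,0,0]],[[0,10,-0.3],[0,0,0]],[[0,10,-0.3],[0,0,0]],[[0,10,-0.3],[0,0,0]],[[0,8,-0.3],[0,0,0]],[[0,0,0],[0,0,0]],[[0,0,0],[0,0,0]]]}}

```text
time_s: 10.9
tool_pos: [0.5277, 0.2862, 0.0613]
tool_rot: [-88.4, 0.0, 149.2]
force: [-0.5, 0.6, -3.2]
grip_width: 0.0132
```

Run:
```python
from pnp import *
o=env.get_obs(); print(o["tool_pos"],o["tool_rot"],o["force"])
im=env.read_camera("wrist"); a=im[60:220,210:360]
cv2.imwrite("pics/w6z.png",cv2.resize(a,None,fx=3.7,fy=3.7,interpolation=0)[:,:,::-1])
```

```text
[0.52768674 0.28621478 0.06125172] [-8.83871712e+01  6.27202727e-03  1.49175802e+02] [-0.54287072  0.63930301 -3.22512109]
```

View pics/w6z.png

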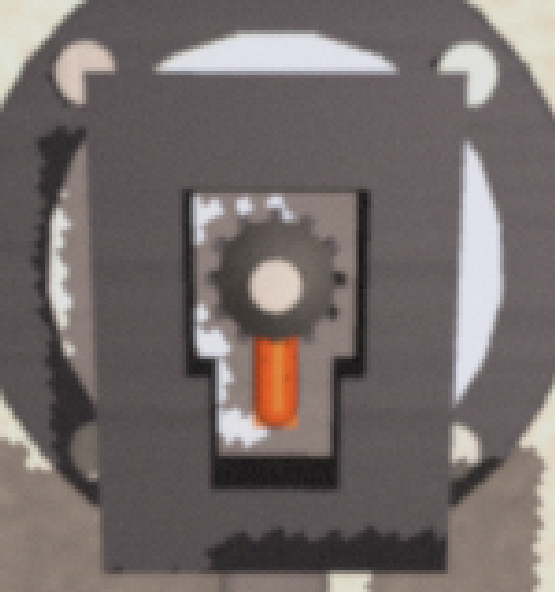

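The hole encircles the shaft centrally, the key is in the slot, and there is no contact force. I'll lower it the rest of the way.

{"fn": "carry_out", "kwargs": {"targets": [[[0,4,-0.1],[0,0,0]],[[0,4,-0.1],[0,0,0]],[[0,0,0],[0,0,0]],[[0,0,0],[0,0,0]]]}}

```text
time_s: 11.35
tool_pos: [0.5277, 0.286, 0.0534]
tool_rot: [-88.4, 0.0, 149.2]
force: [-0.1, 0.1, -2.9]
grip_width: 0.013
```

{"fn": "carry_out", "kwargs": {"targets": [[[0,2,0],[0,0,0]],[[0,0,0],[0,0,0]]]}}

```text
time_s: 11.55
tool_pos: [0.5277, 0.2859, 0.0513]
tool_rot: [-88.4, 0.0, 149.2]
force: [-1.3, 0.3, -3.6]
grip_width: 0.0135
```

{"fn": "carry_out", "kwargs": {"targets": [[[0,1.5,0],[0,0,0]],[[0,0,0],[0,0,0]]]}}

```text
time_s: 11.75
tool_pos: [0.5277, 0.2859, 0.0498]
tool_rot: [-88.4, 0.0, 149.2]
force: [0.3, -0.0, -3.2]
grip_width: 0.0133
```

{"fn": "carry_out", "kwargs": {"targets": [[[0,1,0],[0,0,0]],[[0,0,0],[0,0,0]]]}}

```text
time_s: 11.95
tool_pos: [0.5277, 0.286, 0.0489]
tool_rot: [-88.4, 0.0, 149.2]
force: [-0.5, 0.1, -3.4]
grip_width: 0.0135
```

{"fn": "carry_out", "kwargs": {"targets": [[[0,1,0],[0,0,0]],[[0,0,0],[0,0,0]]]}}

```text
time_s: 12.15
tool_pos: [0.5278, 0.286, 0.0485]
tool_rot: [-88.4, 0.1, 149.2]
force: [-1.1, -0.7, 1.4]
grip_width: 0.0136
```

{"fn": "carry_out", "kwargs": {"targets": [[[0,1,0],[0,0,0]],[[0,0,0],[0,0,0]]]}}

```text
time_s: 12.35
tool_pos: [0.5279, 0.2861, 0.0483]
tool_rot: [-88.4, 0.1, 149.2]
force: [-2.4, -2.3, 7.1]
grip_width: 0.0135
```

Contact force has risen to about +10 N at the expected height, so it is seated. I'll release, then retreat.

{"fn": "carry_out", "kwargs": {"targets": [[[0,0,0],[0,0,0]],[[0,0,0],[0,0,0]],[[0,0,0],[0,0,0]],[[0,0,0],[0,0,0]],[[0,0,0],[0,0,0]],[[0,0,0],[0,0,0]],[[0,0,0],[0,0,0]],[[0,0,0],[0,0,0]]], "jaw": 1}}

```text
time_s: 13.15
tool_pos: [0.5277, 0.2859, 0.0469]
tool_rot: [-88.4, 0.0, 149.2]
force: [0.1, -0.2, 0.0]
grip_width: 0.0696
```

Run:
```python
from pnp import *
o=env.get_obs(); print(o["tool_pos"],o["force"],o["grip_width"])
im=env.read_camera("wrist"); cv2.imwrite("pics/w7.png",im[:,:,::-1])
```

```text
[0.52773173 0.28593009 0.04694444] [ 0.14212071 -0.16632037  0.01544138] 0.06960766395479172
```

View pics/w7.png

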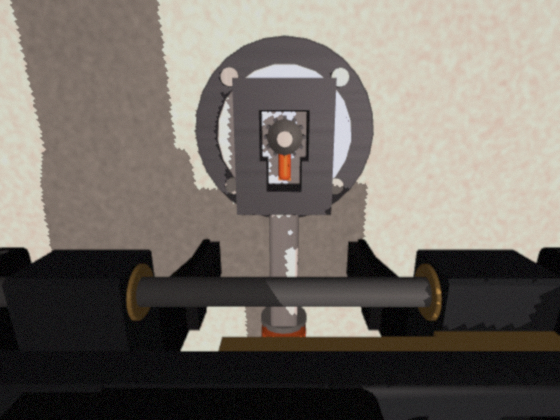

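The lever sits centred on the shaft and the jaws are open and clear of it. I'll rise straight up (the tool is tilted 1.6°) and then verify.

{"fn": "carry_out", "kwargs": {"targets": [[[0,-10,0.3],[0,0,0]],[[0,-20,0.6],[0,0,0]],[[0,-30,0.8],[0,0,0]],[[0,-30,0.8],[0,0,0]],[[0,-30,0.8],[0,0,0]],[[0,0,0],[0,0,0]],[[0,0,0],[0,0,0]]]}}

```text
time_s: 13.9
tool_pos: [0.528, 0.2863, 0.168]
tool_rot: [-88.5, 0.1, 149.2]
force: [0.1, -0.9, -0.3]
grip_width: 0.0872
```

Run:
```python
from fit import *
o=env.get_obs(); print(o["tool_pos"],o["force"],o["grip_width"])
im=env.read_camera("wrist"); cv2.imwrite("pics/w8.png",im[:,:,::-1])
s=env.read_camera("scene"); cv2.imwrite("pics/s8.png",s[:,:,::-1])
cv2.imwrite("pics/s8z.png",cv2.resize(s[220:330,310:450],None,fx=5,fy=5,interpolation=2)[:,:,::-1])
C=cam("wrist",o)
rs=env.outline_of("wrist","lever")
for r in rs: print(r["p"],r["xy"],r["mask"].sum())
```

```text
[0.52800724 0.28626364 0.16804132] [ 0.12064807 -0.85713448 -0.28956647] 0.08716674268917986
0.87 [283.1, 163.1] 5251
0.61 [558.1, 83.9] 365
```

View pics/w8.png

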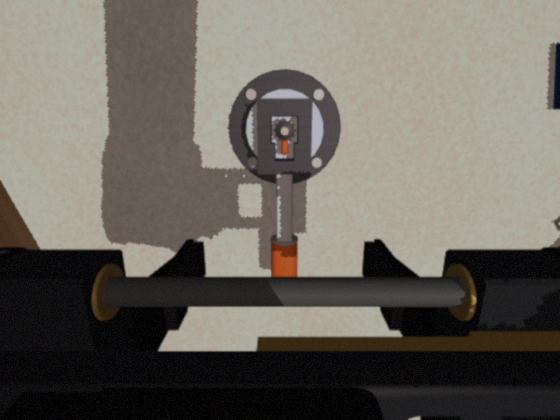

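View pics/s8z.png

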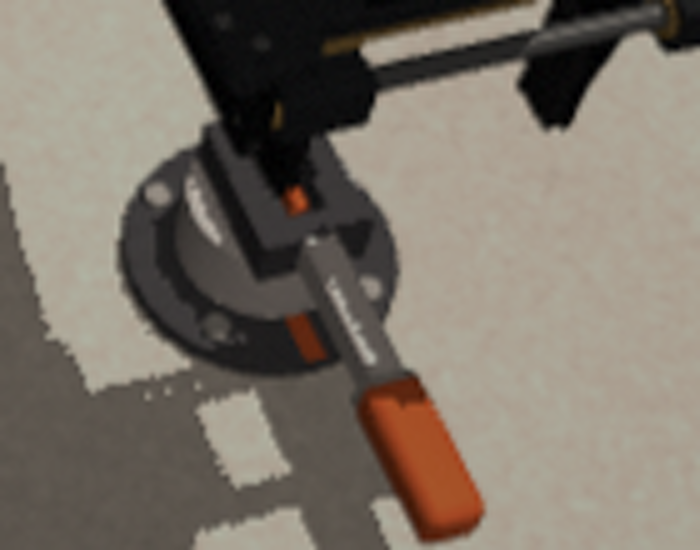

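The wrist view shows the lever seated, with the key in the slot at about (284,148). As a last check I'll compare the seated pose with the silhouettes.

Run:
```python
from fit import *
o=env.get_obs(); im=env.read_camera("wrist"); C=cam("wrist",o)
r=max(env.outline_of("wrist","lever"),key=lambda r:r["p"])
s=env.read_camera("scene").copy(); CS=cam("scene")
rs=[q for q in env.outline_of("scene","lever") if abs(q["xy"][0]-385)<40]
sm=rs[0]["mask"] if rs else None; print([q["p"] for q in rs])
w=im.copy()
for z in (.040,.045,.05,.06):
    print(z,fitm([(C,r["mask"].astype(float))],[LV[0],LV[1]],[494.5,229,59],z))
for c,img in ((C,w),(CS,s)):
    R=Ro.from_euler('z',59,degrees=True).as_matrix()
    for p in LV: cv2.polylines(img,[hull(c,p@R.T+[.4945,.229,.045],1)],True,(0,255,0),1)
v=np.hstack([cv2.resize(w[60:300,180:400],(400,436)),cv2.resize(s[230:340,330:431],(400,436))])
cv2.imwrite("pics/ov.png",v[:,:,::-1])
```

```text
[0.94]
0.04 (array([727.53, 546.36,  76.21]), np.float64(1.0))
0.045 (array([878.32, 457.6 ,  65.37]), np.float64(1.0))
0.05 (array([694.7 , 612.9 ,  35.59]), np.float64(1.0))
0.06 (array([597.8 , 633.85, 140.76]), np.float64(1.0))
```

View pics/ov.png

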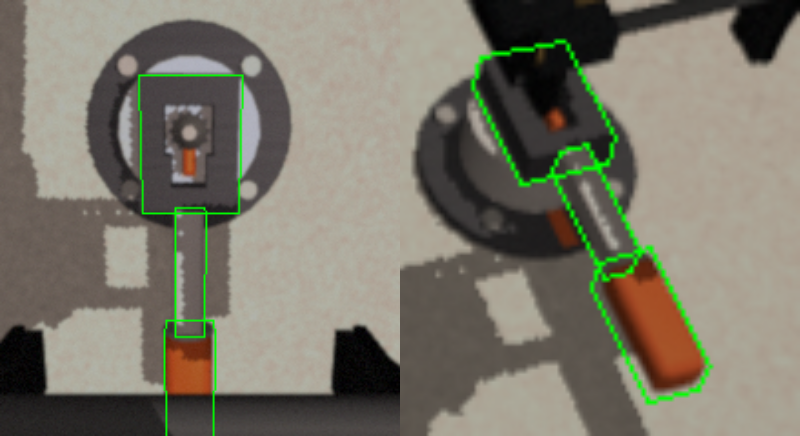

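The model drawn at the fully seated pose matches both views to within about 2 mm. The numeric mask fit failed: it never overlapped the mask, so I'm discarding it. I'll hand the job in.

Run:
```python
from h import *
o=env.get_obs(); print(o["time_s"],o["force"])
print(env.sign_off())
```

```text
14.25 [-0.22492532 -0.11728213  0.60627534]
the job is handed in; nothing more can be done
None
```

The orange-gripped lever is on the clamp's shaft with the key in its slot, released and seated on the post. I handed the job in at 14.25 s; no verdict is reported.

I gripped the lever by its arm, turned it about 75° to match the key, and used the wrist camera to correct its position and level it. I then lowered it until the wrist force rose about 10 N at the expected seat height, opened the jaws and rose clear to about 0.17 m.

**Checks that agreed:**
- In the wrist picture the shaft is central in the hole and the key is in the slot.
- The lever model drawn at the seated pose (45 mm up, arm at 59°) matches the wrist and scene pictures to about 2 mm.
- The gripper is open, and the force reading is near zero.

**Checks that failed or disagreed:**
- The final numeric outline fit in the wrist view did not converge, so I threw it out. Height and flatness therefore rest on the overlay and the contact force.
- The key's direction first came out as 61° from the fixed cameras and later as 59° from the wrist camera. I used 59°.

I did not re-measure the black-gripped lever and the nut at the end. The gripper came down only around the orange lever and over the clamp. In the scene picture taken after I had carried the lever to the clamp, both were where they started.

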